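# Slide the empty display nest clear of the row

### The arm

A 7-joint arm with a two-finger parallel gripper is mounted at the origin on the work surface. World frame = base frame: x ahead of the robot, y to its left, z up, the work surface at z = 0. Lengths are in m, angles in rad, forces in N, time in s.
With the tool pointing down it reaches from about 0.425 to 0.8 m from the base axis. Payload 8.3 kg.
Tool frame: the origin (TCP) lies on the mounting face of the last link; the fingertips stand 173 mm ahead of it and the grasp point (between the pads) lies 155 mm ahead of it; z points along the fingers, y is the direction in which the jaws open and shut (so a half turn about z gives the same grasp; the last joint's range is limited). The gripper opens to 85 mm and grips with 20 to 120 N. Pads are 22 mm wide; open, the fingers measure 114 mm over their backs; the gripper's body (76 mm by 85 mm) begins 54 mm behind the grasp point. The pads swing forward as they close: fully open they stand 13 mm farther back than shut.
Start: joints at [1.196, 0.383, 0.016, 1.37, -0.006, 1.388, -0.046], TCP at [0.192, -0.595, 0.405] pointing down, gripper open.
Joint ranges: [-2.95, 2.95], [-0.25, 2.06], [-1.52, 1.56], [0.18, 2.33], [-1.44, 4.58], [0.02, 2.06], [-3.01, 3.01]. Speed limits (rad/s): [2.39, 2.39, 3.01, 3.01, 3.14, 3.14, 3.14].

### API

Orientations are given as a unit quaternion [w, x, y, z].
In Python, from plant import manip gives the robot as it stands.
- The arm moves only by the shell command python3 -m crank 'ROWS' [FORCE]. ROWS is JSON, one flat list of numbers, 5 for each row, row after row: the closure, from 0 (fully open) to 1 (shut), then the shift along the tool's x, y, z in mm, then the turn about the tool's z in degrees. In form: [gripper, x, y, z, twist, gripper, x, y, z, twist, ...]. A call has 1 to 10 rows; each row shifts and turns the pose as measured when the row begins, along the tool's axes as they then stand; what a row does not reach is not made up. A row lasts 1/12 s, in which the tool goes at most 41.7 mm and 7.16 degrees, less where a joint would pass 70% of its speed; a pose out of reach is approached as far as the arm can. A call is refused whole if a number of a shift passes 41.7 or a number of a turn 7.16, either way. A call with a gripper value outside its range is refused whole. The fingers move at their own pace and stop on an object; FORCE is the grip in N (left out, the last holds). Time passes only in rows, so rows that do not move let the fingers close. It gives the time, the measured TCP pose, the force and the opening at its end, in the units of the state.
- manip.observe(): the state, without advancing time (a new reading comes with each control period).
- manip.capture(name): name is "scene" or "top"; returns the picture (400x640x3 uint8, red, green, blue); there is no depth.
- manip.camera_params(name): a dict with "vertical_fov" (degrees; the focal length in pixels is half the picture's height over the tangent of half this angle, whatever the lens; pixels are square), "cx", "cy" (the principal point, pixels), "position" and "orientation" of the camera in the world. Camera axes: x right, y down, z forward; pixel columns grow to the right and rows downward; lengths in m; the calibration is good to about 2 mm. A picture is of the moment at which its call begins. camera_params takes no time and is no camera call.
- manip.sign_off(): hands the job in, once; it reports no verdict.
The state is a dict: "time": time; "qpos": joint angles; "qvel": joint speeds; "effort": joint torques, N m; "ee_pos": TCP position; "tool_rot": TCP orientation; "wrist_force": force on the tool from outside, world axes, zero at the start; "ft_torque": the same for the moment, N m; "width": opening from 0.0 (shut) to 1.0 (fully open).
Only numpy, scipy, OpenCV 4.12 (cv2) and the standard library are available. Lean on these libraries where they do the work, as an engineer would, in place of code of your own. Each camera call takes 0.05 s, during which the arm holds its last target. There are 200 camera calls.

### The job

Four square grey aluminium nests stand side by side, touching, in a row on the staging plate; three hold a small display glass and one has a bare pocket. Push the empty nest out of the row, sliding it along the plate without lifting it, until there is a clear gap of 30 mm or more between it and all the others, and leave it flat on the plate and still roughly square to the row. Leave the three loaded nests where they are.

Things in the scene. Friction and masses are not known exactly. Their poses are not given: they have to be found in the camera images.
- empty_nest: empty nest: plain anodised grey aluminium block 60 x 60 mm, 22 mm high, about 0.2 kg, loose, anywhere in the row; in its top a bare pocket 46 x 46 mm, 10 mm deep, with a dark 12 mm round port in its floor. Origin: centre of underside; z up, y along the row, x across it, away from the robot. Stands on a fixed dark steel plate, 300 x 340 mm, top 6 mm above the work surface; 130 mm of free plate beyond the row, 110 mm before it
- nest_a: a loaded nest: the same loose 60 x 60 x 22 mm grey block, 0.2 kg, but its pocket is filled to the rim by a white-edged display glass with a dark face. Touches its neighbours in the row (four nests, 60 mm from centre to centre). Origin: centre of underside; z up, y along the row, x across it. Nothing but the four nests stands on the plate or within 40 mm of it
- nest_b: a loaded nest: the same loose 60 x 60 x 22 mm grey block, 0.2 kg, but its pocket is filled to the rim by a white-edged display glass with a dark face. Touches its neighbours in the row (four nests, 60 mm from centre to centre). Origin: centre of underside; z up, y along the row, x across it. Nothing but the four nests stands on the plate or within 40 mm of it
- nest_c: a loaded nest: the same loose 60 x 60 x 22 mm grey block, 0.2 kg, but its pocket is filled to the rim by a white-edged display glass with a dark face. Touches its neighbours in the row (four nests, 60 mm from centre to centre). Origin: centre of underside; z up, y along the row, x across it. Nothing but the four nests stands on the plate or within 40 mm of it
There are look-alikes about, which are no part of the job. What is shaped like the empty_nest but orange, pink or turquoise is not meant.

How it is judged:
At the end, for the whole second after the job is handed in: The empty nest lies still and flat on the plate (within 6 degrees), clear of every loaded nest by at least 20 mm along or across the row (centres 80 mm apart) and square to them within 20 degrees; each loaded nest is within 10 mm of where it started ((x of empty_nest in the frame of nest_a above 0.08 m or x of empty_nest in the frame of nest_a below -0.08 m or y of empty_nest in the frame of nest_a above 0.08 m or y of empty_nest in the frame of nest_a below -0.08 m) and (x of empty_nest in the frame of nest_b above 0.08 m or x of empty_nest in the frame of nest_b below -0.08 m or y of empty_nest in the frame of nest_b above 0.08 m or y of empty_nest in the frame of nest_b below -0.08 m) and (x of empty_nest in the frame of nest_c above 0.08 m or x of empty_nest in the frame of nest_c below -0.08 m or y of empty_nest in the frame of nest_c above 0.08 m or y of empty_nest in the frame of nest_c below -0.08 m) and angle between the x axis of empty_nest and the x axis of nest_a, either way round below 0.35 rad and angle between the x axis of empty_nest and the x axis of nest_b, either way round below 0.35 rad and angle between the x axis of empty_nest and the x axis of nest_c, either way round below 0.35 rad and angle between empty_nest's own z axis and vertical below 0.1 rad and height (world z) of empty_nest between 0.003 and 0.012 m and linear speed of empty_nest below 0.02 m/s and distance of each of nest_a, nest_b, nest_c from where it was at the start of the episode below 0.01 m); the robot touches nothing.
It fails at once if a loaded nest was shifted by more than 10 mm (distance of any of nest_a, nest_b, nest_c from where it was at the start of the episode above 0.01 m).
It fails at once if the empty nest was lifted more than 12 mm off the plate (height (world z) of empty_nest above 0.018 m).
It fails at once if the empty nest was tipped by more than 25 degrees (angle between empty_nest's own z axis and vertical above 0.44 rad).
It also fails if it takes over 29 s, if anything falls off the work surface, if the arm or the gripper's body presses on something with over 40 N, if the wrist force passes 120 N, or if a joint passes its speed limit or range.

## Working session

There is one attempt and no reset: what is moved stays moved. The work goes in short steps, Python scripts to look and compute and a shell command to move; the robot and the scene stay as the last step left them, time stands still between calls to the robot, and variables do not carry over. Pictures are saved under pics/ and viewed, about 8 in all and at most 12, crops included, and the job is handed in when it is done.

```bash
mkdir -p pics; cat > h.py <<'E'
import numpy as np, cv2
from scipy.spatial.transform import Rotation as R
from plant import manip
def cam(n):
    p=manip.camera_params(n); f=200/np.tan(np.radians(p["vertical_fov"])/2)
    q=p["orientation"]; return p,f,R.from_quat([q[1],q[2],q[3],q[0]])
def ray(n,u,v,z):
    p,f,r=cam(n); d=r.apply([(u-p["cx"])/f,(v-p["cy"])/f,1]); o=np.array(p["position"])
    return o+d*(z-o[2])/d[2]
def snap(n,name):
    im=manip.capture(n); cv2.imwrite(f"pics/{name}.png",im[:,:,::-1]); return im
E
python3 - <<'E'
from h import *
for n in("scene","top"): snap(n,n+"0"); print(manip.camera_params(n))
print(manip.observe())
E
```

```text
{'vertical_fov': 46.89281783696066, 'cx': 322.15095755427757, 'cy': 199.86047659326746, 'position': array([1.31693801, 0.37839431, 0.55457299]), 'orientation': array([-0.24708752,  0.45073642,  0.7515517 , -0.41346642])}
{'vertical_fov': 49.381591027277096, 'cx': 320.63836517461255, 'cy': 199.36019225767063, 'position': array([ 0.50863206, -0.0373737 ,  0.85727232]), 'orientation': array([ 0.05426511, -0.70031342,  0.71086511, -0.03587769])}
{'time': 0.1, 'qpos': array([ 1.19612543,  0.38419205,  0.01636137,  1.37103088, -0.00629628,
        1.38820234, -0.04647296]), 'qvel': array([ 0.00046489, -0.00216023,  0.00137059, -0.00246327,  0.00118335,
        0.00026315, -0.00013396]), 'effort': array([ 4.25731443e-03, -6.29132295e+01,  8.48038942e-01, -3.72757280e+01,
        1.67856237e-02,  1.04131291e-02,  8.76172180e-05]), 'ee_pos': array([ 0.19171974, -0.59472275,  0.40376305]), 'tool_rot': array([-8.78874355e-04,  9.87865988e-01,  1.55306133e-01, -1.51070547e-04]), 'wrist_force': array([ 0.2692255 ,  0.73076895, -0.170392  ]), 'ft_torque': array([-0.06613662, -0.01139341,  0.0629229 ]), 'width': 0.9989261701321356}
```

View pics/top0.png

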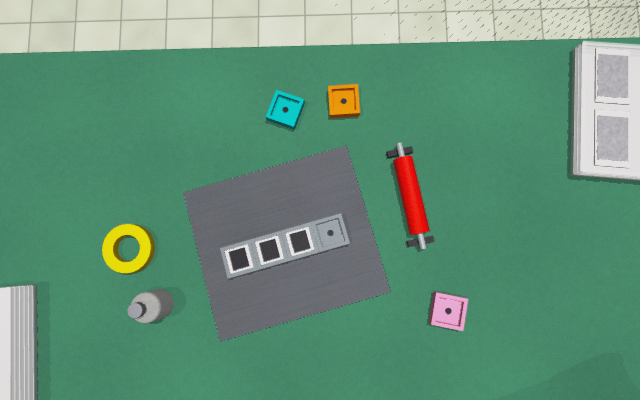

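View pics/scene0.png

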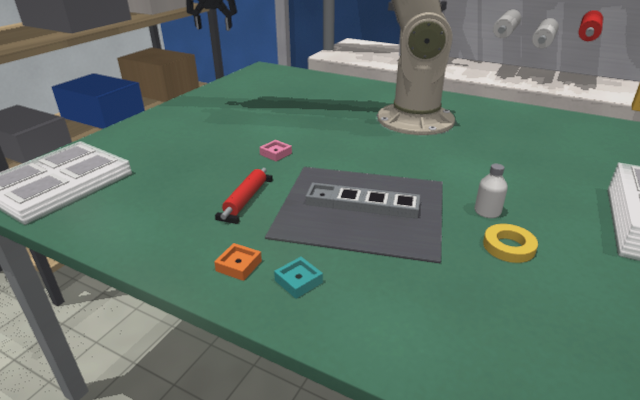

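The top view shows the row from about (237,259) to (330,233). The empty nest is at its right end, with its port at (330,233), and the three loaded nests are at (237,259), (268,250) and (300,241). The scene view agrees. I'll drag the empty nest outward along the row from inside its pocket.

```bash
cat >> h.py <<'E'
def measure(im):
    hsv=cv2.cvtColor(im,cv2.COLOR_RGB2HSV)
    roi=np.zeros(im.shape[:2],np.uint8); roi[190:300,200:385]=1
    w=((hsv[...,2]>200)&(hsv[...,1]<40)&(roi>0)).astype(np.uint8)
    cs,_=cv2.findContours(w,cv2.RETR_EXTERNAL,cv2.CHAIN_APPROX_NONE)
    out=[]
    for c in cs:
        if cv2.contourArea(c)>150:
            r=cv2.minAreaRect(c); out.append(ray("top",*r[0],.028)[:2])
    out=np.array(sorted(out,key=lambda p:-p[1]))
    g=((hsv[...,2]>105)&(hsv[...,1]<60)&(roi>0)).astype(np.uint8)
    return out,g
E
python3 - <<'E'
from h import *
im=cv2.cvtColor(cv2.imread("pics/top0.png"),cv2.COLOR_BGR2RGB)
o,g=measure(im); print(o,np.diff(o,axis=0),np.linalg.norm(np.diff(o,axis=0),axis=1))
d=(o[-1]-o[0]); d/=np.linalg.norm(d); print("predicted",o[-1]+d*.06,"dir",d)
gr=cv2.cvtColor(im,cv2.COLOR_RGB2GRAY)[220:246,318:344]; gr=gr.astype(int)
ys,xs=np.where(gr<gr[8:18,8:18].min()+35); m=(abs(xs-12)<7)&(abs(ys-13)<7)
print("port",xs[m].mean()+318,ys[m].mean()+220,ray("top",xs[m].mean()+318,ys[m].mean()+220,.018),m.sum())
cs,_=cv2.findContours(g,cv2.RETR_EXTERNAL,cv2.CHAIN_APPROX_NONE); c=max(cs,key=cv2.contourArea)
b=cv2.boxPoints(cv2.minAreaRect(c)); print(b); print(np.array([ray("top",*p,.028)[:2] for p in b]))
print("plate corner",ray("top",389,291,.006),ray("top",347,147,.006))
q=manip.observe()["tool_rot"]; print(R.from_quat([q[1],q[2],q[3],q[0]]).as_matrix().round(3))
E
```

```text
[[0.50478135 0.14068505]
 [0.52044689 0.08261202]
 [0.53622848 0.02467997]] [[ 0.01566554 -0.05807303]
 [ 0.01578158 -0.05793205]] [0.06014887 0.06004316]
predicted [ 0.55192693 -0.03322994] dir [ 0.26164092 -0.96516529]
port 330.0 232.5 [ 0.55183053 -0.03339694  0.018     ] 26
[[200. 190.]
 [384. 190.]
 [384. 299.]
 [200. 299.]]
[[ 0.63742512  0.21768904]
 [ 0.63127344 -0.13840764]
 [ 0.42632527 -0.13191319]
 [ 0.42998221  0.21307084]]
plate corner [ 0.43903177 -0.14443156  0.006     ] [ 0.72275828 -0.07007697  0.006     ]
[[ 0.952  0.307 -0.001]
 [ 0.307 -0.952  0.002]
 [-0.    -0.002 -1.   ]]
```

Loaded centres come out 60.1 and 60.0 mm apart. The position extrapolated along the row and the port ray agree on the empty nest: (0.552, -0.033), row direction (0.262, -0.965), with 48 mm of plate beyond it. I'll close the fingers, turn 2.7° and travel there at height.

```bash
python3 -m crank '[1,0,0,0,2.7, 1,27,-24.5,0,0, 1,27,-24.5,0,0, 1,27,-24.5,0,0, 1,27,-24.5,0,0, 1,27,-24.5,0,0, 1,27,-24.5,0,0, 1,27,-24.5,0,0, 1,27,-24.5,0,0, 1,27,-24.5,0,0]' 30
python3 -m crank '[1,27,-24.5,0,0, 1,27,-24.5,0,0, 1,27,-24.5,0,0, 1,27,-24.5,0,0, 1,27,-24.5,0,0, 1,27,-24.5,0,0, 1,0,0,0,0, 1,0,0,0,0]'
cat >> h.py <<'E'
def go(x,y,z):
    s=manip.observe(); q=s["tool_rot"]; r=R.from_quat([q[1],q[2],q[3],q[0]])
    print("tool mm",(r.inv().apply(np.array([x,y,z])-s["ee_pos"])*1000).round(1),"yaw of y",np.degrees(np.arctan2(*r.as_matrix()[:2,1])).round(2),"want",164.83,s["ee_pos"].round(4),s["wrist_force"].round(1),s["width"],s["time"])
E
python3 -c "
from h import *
go(.552,-.0333,.25)"
```

```text
time: 0.93
ee_pos: [0.3687, -0.3142, 0.3968]
tool_rot: [-0.004, 0.993, 0.122, -0.005]
wrist_force: [0.3, -0.4, -0.1]
width: -0.0
time: 1.6
ee_pos: [0.4964, -0.1126, 0.395]
tool_rot: [-0.006, 0.992, 0.128, -0.006]
wrist_force: [-0.1, -0.9, -0.3]
width: 0.001
tool mm [ 75.3 -60.5 145.1] yaw of y 165.29 want 164.83 [ 0.4964 -0.1126  0.395 ] [-0.1 -0.9 -0.3] 0.0006008070122233664 1.6
```

```bash
python3 -m crank '[1,25,-20,20,-0.5, 1,25,-20,30,0, 1,25,-20,30,0, 1,0,0,30,0, 1,0,0,30,0, 1,0,0,0,0, 1,0,0,0,0]'
python3 -c "
from h import *
go(.552,-.0333,.23); snap('scene','s1'); im=cv2.imread('pics/s1.png')[130:270,250:460]; cv2.imwrite('pics/s1c.png',cv2.resize(im,None,fx=3.5,fy=3.5))"
```

```text
time: 2.18
ee_pos: [0.5528, -0.0365, 0.2515]
tool_rot: [-0.005, 0.992, 0.129, -0.005]
wrist_force: [0.2, 0.2, 1.0]
width: -0.002
tool mm [ 0.2 -3.  21.5] yaw of y 165.14 want 164.83 [ 0.5528 -0.0365  0.2515] [0.2 0.2 1. ] -0.0015117943195800945 2.1833
```

View pics/s1c.png

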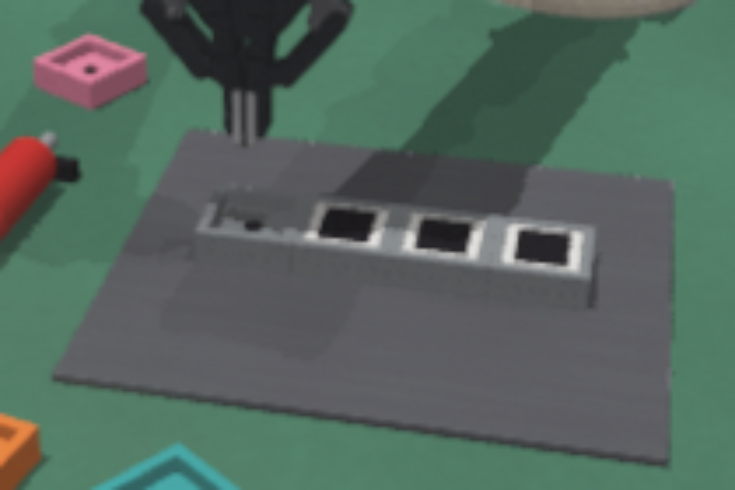

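The fingertips, at crop (247,140), hang straight above the bare pocket, whose port is at (253,225). Closed, they are about 27 mm wide, so they fit. I'll descend with the tips about 5 mm into the pocket.

```bash
python3 -m crank '[1,1,-1,20,0, 1,0,0,15,0, 1,0,0,10,0, 1,0,0,5,0, 1,0,0,0,0, 1,0,0,0,0]'
python3 -c "
from h import *
go(.553,-.0345,.1955)"
```

```text
time: 2.73
ee_pos: [0.5561, -0.0407, 0.2107]
tool_rot: [-0.002, 0.992, 0.125, 0.002]
wrist_force: [0.4, -0.4, 0.2]
width: -0.001
tool mm [-1.5 -6.8 15.2] yaw of y 165.65 want 164.83 [ 0.5561 -0.0407  0.2107] [ 0.4 -0.4  0.2] -0.001185093710578743 2.7333
```

```bash
python3 -m crank '[1,-2,-6,0,-0.8, 1,0,0,0,0, 1,0,0,6,0, 1,0,-1,6,0, 1,0,-1,4,0, 1,0,0,0,0]'
python3 -c "
from h import *
go(.553,-.0345,.1955)"
```

```text
time: 3.23
ee_pos: [0.5531, -0.0328, 0.1972]
tool_rot: [-0.001, 0.991, 0.132, 0.005]
wrist_force: [-0.2, -0.5, -0.1]
width: 0.0
tool mm [-0.6  1.6  1.7] yaw of y 164.78 want 164.83 [ 0.5531 -0.0328  0.1972] [-0.2 -0.5 -0.1] 0.000148724467835083 3.2333
```

```bash
python3 -m crank '[1,0,4,1.5,0, 1,0,4,0,0, 1,0,4,0,0, 1,0,4,0,0, 1,0,4,0,0, 1,0,4,0,0, 1,0,4,0,0]'
python3 -c "
from h import *
go(.553,-.0345,.1955); o,g=measure(snap('top','t1')); print(o)
snap('scene','s2'); im=cv2.imread('pics/s2.png')[130:270,250:460]; cv2.imwrite('pics/s2c.png',cv2.resize(im,None,fx=3.5,fy=3.5))"
```

```text
time: 3.82
ee_pos: [0.5611, -0.061, 0.1949]
tool_rot: [-0.002, 0.991, 0.133, 0.004]
wrist_force: [-0.8, -0.3, 0.6]
width: 0.0
tool mm [ -0.7 -27.7  -0.6] yaw of y 164.67 want 164.83 [ 0.5611 -0.061   0.1949] [-0.8 -0.3  0.6] 0.00013868652234067953 3.8167
[[ 0.50442865  0.14058619]
 [ 0.52645752 -0.0200655 ]
 [ 0.61247505 -0.0852184 ]]
```

View pics/s2c.png

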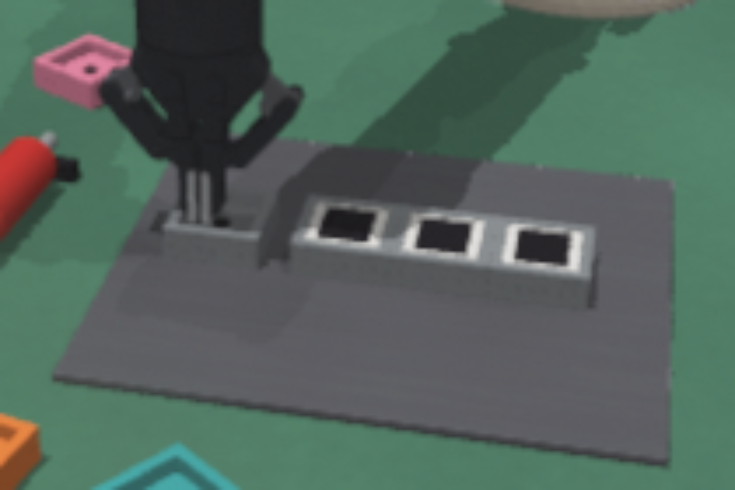

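The nest slides squarely. The gap is crop columns 260 to 293, about 20 mm, and the loaded nests are unmoved. Another 17 mm to go.

```bash
python3 -m crank '[1,0,4,0,0, 1,0,4,0,0, 1,0,4,0,0, 1,0,3,0,0, 1,0,2,0,0, 1,0,0,0,0, 1,0,0,0,0]'
python3 -c "
from h import *
go(.553,-.0345,.1955)
snap('scene','s3'); im=cv2.imread('pics/s3.png')[130:270,250:460]; cv2.imwrite('pics/s3c.png',cv2.resize(im,None,fx=3.5,fy=3.5))"
```

```text
time: 4.5
ee_pos: [0.566, -0.0799, 0.1948]
tool_rot: [-0.001, 0.991, 0.133, 0.004]
wrist_force: [0.5, 1.1, -0.4]
width: -0.002
tool mm [ -0.6 -47.2  -0.6] yaw of y 164.76 want 164.83 [ 0.566  -0.0799  0.1948] [ 0.5  1.1 -0.4] -0.002353210393883061 4.5
```

View pics/s3c.png

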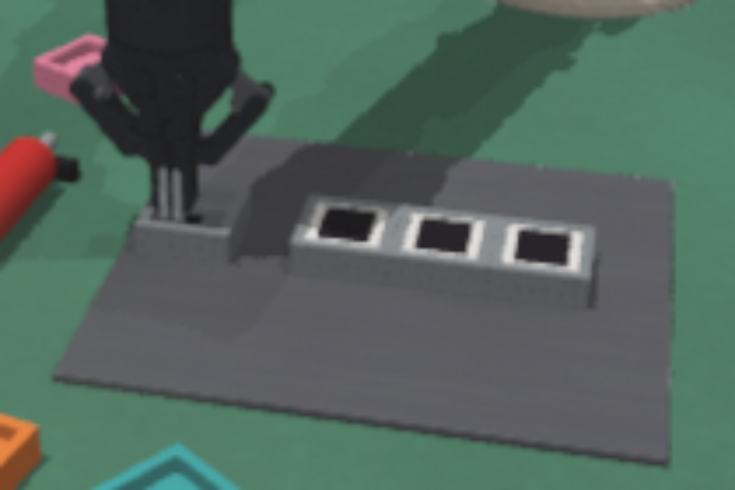

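The gap now spans columns 232 to 293, about 37 mm. I'll back off the wall, lift straight up, move away and check.

```bash
python3 -m crank '[1,0,-6,0,0, 1,0,0,0,0, 1,0,0,-8,0, 1,0,0,-15,0, 1,0,0,-35,0, 1,0,0,-35,0, 1,0,0,-35,0, 1,0,0,-35,0]'
python3 -m crank '[1,-25,25,0,0, 1,-25,25,0,0, 1,-25,25,0,0, 1,-25,25,0,0, 1,-25,25,0,0, 1,-25,25,0,0, 1,-25,25,0,0, 1,-25,25,0,0, 1,0,0,0,0, 1,0,0,0,0]'
python3 - <<'E'
from h import *
im=snap('top','t2'); o,g=measure(im); print(o)
cv2.imwrite('pics/t2c.png',cv2.resize(im[140:345,180:400,::-1],None,fx=2.8,fy=2.8)); print(manip.observe()["time"],manip.observe()["qvel"].round(3))
E
```

```text
time: 5.22
ee_pos: [0.5599, -0.073, 0.3573]
tool_rot: [-0.004, 0.991, 0.134, -0.004]
wrist_force: [1.0, -0.0, -0.6]
width: -0.0
time: 6.05
ee_pos: [0.417, -0.325, 0.376]
tool_rot: [0.002, 0.99, 0.139, 0.009]
wrist_force: [0.4, 0.9, 1.3]
width: -0.001
[[0.50478135 0.14068505]
 [0.52044689 0.08261202]
 [0.53598714 0.0246157 ]]
6.1 [-0.024  0.003 -0.019  0.003  0.002 -0.005 -0.014]
```

View pics/t2c.png

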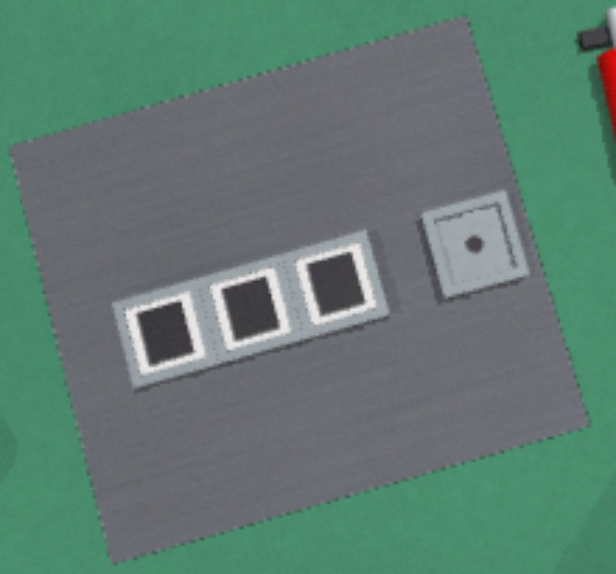

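The empty nest stands alone and square, with its port at crop (474,244), and is still on the plate. The loaded nests have moved 0.3 mm at most. I'll compute the distance and hand in.

```bash
python3 - <<'E'
from h import *
p=ray("top",474/2.8+180,244/2.8+140,.018)[:2]; print(p)
d=np.linalg.norm(p-[.536,.0246]); print("centre dist",d)
if d>.088: manip.sign_off()
E
```

```text
[ 0.56159074 -0.07070463]
centre dist 0.09868058629030252
the job is handed in; nothing more can be done
```

I slid the empty nest, which was at the right-hand end of the row in the top view, outward along the row, and handed the job in at about 6 s of the 29 s allowed. I put the closed fingers about 5 mm into its bare pocket, pushed on the outer pocket wall, then backed off and lifted straight out.

Last checks, all from the final top picture:
- **Gap:** the empty nest's centre is 98.7 mm from the nearest loaded nest's, a clear gap of about 38 mm.
- **Empty nest:** it looks flat and square to the row, and the whole nest is on the plate, about 10 mm from its edge. I judged this by eye rather than measuring it.
- **Loaded nests:** the largest shift measured was 0.3 mm.
- **Arm:** it was clear of everything, and wrist force read under 2 N after every move.

One measurement disagreed. The mid-push top reading of the loaded nests was invalid because the arm was blocking the view; the later clear view replaced it.

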